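Empty the long-hexagon mould onto the drying tray

TASK

Three open plaster moulds on the bench each hold a moulded clay piece: lift the long six-sided one straight up out of its mould and lay it flat in the middle of the empty bay between the two pieces already on the wooden drying tray, lengthwise along the bay like those two. Set it down while you still hold it, do not drop it, then let go.

Things in the scene. Friction and masses are not known exactly. Their poses are not given: they have to be found in the camera images.
- long_piece: Terracotta piece, an elongated hexagon with pointed ends: 104 mm along its x, 44 mm wide along y, 36 mm high, 0.15 to 0.31 kg. Flat upright sides 60 mm long at y = +-22 mm: grip across them. Origin at the centre of its underside, z up. It starts in long_mould, x along the mould's x, standing 22 mm proud of it. Two like pieces lie on the tray; two other moulds hold an octagon and a square.
- long_mould: Fixed plaster block, 140 mm (x) by 96 mm (y) by 24 mm high, with an open straight-walled hexagonal cavity 14 mm deep (floor 10 mm above the bench), about 2.5 mm of play round the piece. Origin at the centre of its underside on the bench, z up. The two other moulds have the same outside; which stands where varies.
- middle_bay (a point): Floor centre, 12 mm above the bench, of the empty middle bay of the fixed wooden drying tray (301 by 150 mm, three bays in a row along x). The bay runs 150 mm along this point's y, open at both ends, and is 87 mm wide along x between ribs 8 mm high. z up. At x = -97 and +97 mm lie finished pieces 36 mm high, lengthwise along y; the new piece's x goes along this y, either way round.

How it is judged:
On the way, in this order (a step that is already met when the one before it is completed fails the run):
1. the long piece is lifted clear out of its mould (underside at least 40 mm above the bench) (z of long_piece in the frame of long_mould above 0.04 m), for 0.1 s.
2. it is set down in the empty bay while still held: underside within 8 mm of the bay floor, within 20 mm of the bay's centre and 12 degrees of its length, fingers on it (horizontal distance between long_piece and middle_bay below 0.02 m and angle between the x axis of long_piece and the y axis of middle_bay, either way round below 0.21 rad and z of long_piece in the frame of middle_bay below 0.008 m and contact force between the fingers and long_piece above 0.5 N), for 0.1 s.
At the end, for the whole second after the job is handed in: The long piece lies flat (within 6 degrees) and at rest on the floor of the tray's middle bay (underside less than 8 mm above it), its centre within 20 mm of the bay's centre, its length within 12 degrees of the bay's length, and let go (horizontal distance between long_piece and middle_bay below 0.02 m and angle between the x axis of long_piece and the y axis of middle_bay, either way round below 0.21 rad and z of long_piece in the frame of middle_bay below 0.008 m and angle between long_piece's own z axis and vertical below 0.1 rad and linear speed of long_piece below 0.02 m/s and contact force between the fingers and long_piece below 0.1 N); the robot touches nothing.
It also fails if it takes over 40 s, if anything falls off the work surface, if the arm or the gripper's body presses on something with over 40 N, if the wrist force passes 120 N, or if a joint passes its speed limit or range.

ROBOT

A 6-joint arm with a two-finger parallel gripper is mounted at the origin on the work surface. World frame = base frame: x ahead of the robot, y to its left, z up, the work surface at z = 0. Lengths are in m, angles in rad, forces in N, time in s.
With the tool pointing down it reaches from about 0.275 to 0.75 m from the base axis. Payload 10.2 kg.
Tool frame: the origin (TCP) lies at the very end of the fingers, on their centre line; the grasp point (between the pads) lies 19 mm behind it; z points along the fingers, y is the direction in which the jaws open and shut (so a half turn about z gives the same grasp; the last joint's range is limited). The gripper opens to 85 mm and grips with 20 to 120 N. Pads are 22 mm wide; open, the fingers measure 114 mm over their backs; the gripper's body (76 mm by 85 mm) begins 54 mm behind the grasp point. The pads swing forward as they close: fully open they stand 13 mm farther back than shut.
Start: joints at [-1.536, 0.313, 1.498, -0, 1.331, -0.223], TCP at [0.134, -0.508, 0.231] pointing down, gripper open.
Joint ranges: [-2.94, 2.94], [-0.97, 2.17], [0.19, 2.56], [-1.23, 4.37], [0.02, 3.11], [-2.88, 2.88]. Speed limits (rad/s): [2.39, 2.39, 3.01, 3.14, 3.14, 3.14].

INTERFACE

Orientations are given as a unit quaternion [x, y, z, w].
In Python, from rig import sense, camera, get_calibration, hand_in gives the robot as it stands. The module is installed in compiled form; this text tells all that it offers.
- The arm moves only by the tool servo_tool, never from a script. Its argument "plan" is a list of rows, each a list of 3 entries, a list of its own where there are three numbers: the shift along the tool's x, y, z in cm, then the turn about the tool's z in rad, then the opening in per cent of the stroke, from 0 (shut) to 100 (fully open). In form: [[[x, y, z], yaw, gripper], ...]. A call has 1 to 12 rows; each row is the pose to reach, as a shift and turn from the pose commanded when the call began, along the tool's axes at that moment; what a row does not reach only later rows make up. A row lasts 1/8 s, in which the tool goes at most 62.5 mm and 10.7 degrees, less where a joint would pass 70% of its speed; a pose out of reach is approached as far as the arm can. A call with a gripper value outside its range is refused whole. The fingers move at their own pace and stop on an object; "squeeze" is the grip in N (left out, the last holds). Time passes only in rows, so rows that repeat a pose let the fingers close. It gives the time, the measured TCP pose, the force and the opening at its end, in the units of the state.
- sense(): the state, without advancing time (a new reading comes with each control period).
- camera(name): name is "side" or "top" or "wrist"; returns the picture (400x640x3 uint8, red, green, blue); there is no depth.
- get_calibration(name): a dict with "fx", "fy", "cx", "cy" (pixels), "position" and "attitude" of the camera in the world. Camera axes: x right, y up, looking along -z (the intrinsics and any distortion apply to the point x, -y, -z); pixel columns grow to the right and rows downward; lengths in m; the calibration is good to about 2 mm. A picture is of the moment at which its call begins: read the wrist's pose just before it. get_calibration takes no time and is no camera call; for the wrist camera it gives the pose at the moment of the call.
- hand_in(): hands the job in, once; it reports no verdict.
The state is a dict: "clock": time; "joints": joint angles; "qvel": joint speeds; "tau": joint torques, N m; "ee_pos": TCP position; "eef_rot": TCP orientation; "force": force on the tool from outside, world axes, zero at the start; "wrist_torque": the same for the moment, N m; "width": finger opening in m.
Only numpy, scipy, OpenCV 4.12 (cv2) and the standard library are available. Lean on these libraries where they do the work, as an engineer would, in place of code of your own. Each camera call takes 0.05 s, during which the arm holds its last target.

## Working session

There is one attempt and no reset: what is moved stays moved. The work goes in short steps, Python scripts to look and compute and a tool call to move; the robot and the scene stay as the last step left them, time stands still between calls to the robot, and variables do not carry over. Pictures are saved under pics/ and viewed, and the job is handed in when it is done.

Besides the shell and the picture viewer there is one more tool, called after "Call:" by a JSON object that holds its "method" and its "body". servo_tool: Moves the arm, as the interface text tells. Its arguments: {"type":"object","properties":{"plan":{"type":"array"},"squeeze":{"type":"number"}},"required":["plan"]}

```bash
mkdir -p pics; python3 - <<'E'
from rig import *
import cv2
s=sense();print({k:s[k] for k in('clock','ee_pos','eef_rot','width','force')})
for n in('top','side','wrist'):
    c=get_calibration(n);print(n,c)
    cv2.imwrite(f'pics/{n}0.png',camera(n)[:,:,::-1])
E
```

```text
{'clock': 0.0, 'ee_pos': array([ 0.13382361, -0.50739384,  0.23075196]), 'eef_rot': array([ 9.91704150e-01,  1.28539876e-01,  4.81187280e-05, -6.13795388e-04]), 'width': 0.08578441984686899, 'force': array([-0.1711512 ,  0.7057084 ,  0.17290071])}
top {'fx': 380.25037298245985, 'fy': 380.25037298245985, 'cx': 322.0144881049824, 'cy': 201.31329077690245, 'position': array([ 0.39179333, -0.01623642,  1.04170603]), 'attitude': array([-0.05270143,  0.05358506,  0.71338176, -0.69673356])}
side {'fx': 424.7913012506561, 'fy': 424.7913012506561, 'cx': 322.3593436299374, 'cy': 202.69611523527684, 'position': array([0.46716544, 0.78071451, 0.74711558]), 'attitude': array([-0.01131757,  0.40803136,  0.91195894, -0.04139092])}
wrist {'fx': 297.86693454616864, 'fy': 297.86693454616864, 'cx': 320.04888814057483, 'cy': 199.07824360554048, 'position': array([ 0.21487739, -0.48628255,  0.37372554]), 'attitude': array([-0.13044993,  0.10188105, -0.6019929 ,  0.78115787])}
```

View pics/top0.png

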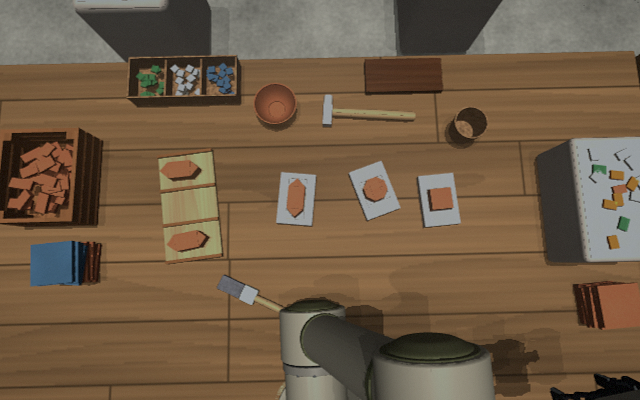

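View pics/side0.png

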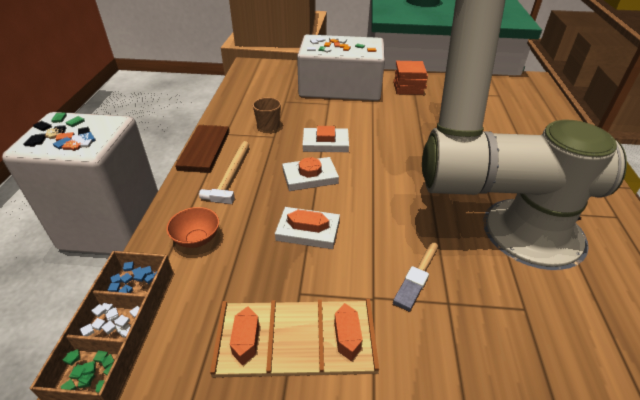

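View pics/wrist0.png

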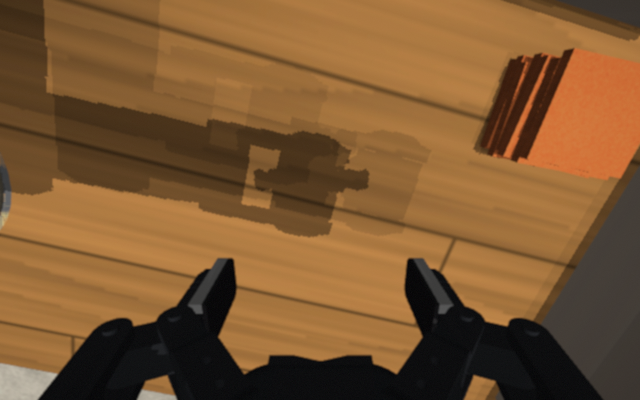

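Top view: long mould with hexagon at about (297,199), tray at about (190,207) with its middle bay free. Side view agrees: mould (308,225), bay (297,335). Next I'll measure these.

```bash
cat > h.py <<'E'
import numpy as np, cv2
from scipy.spatial.transform import Rotation as R
def cast(c,px,z):
    px=np.atleast_2d(px).astype(float)
    d=np.c_[(px[:,0]-c['cx'])/c['fx'],-(px[:,1]-c['cy'])/c['fy'],-np.ones(len(px))]
    w=R.from_quat(c['attitude']).apply(d);p=np.array(c['position'])
    return p+w*((z-p[2])/w[:,2])[:,None]
def proj(c,P):
    q=R.from_quat(c['attitude']).inv().apply(np.atleast_2d(P)-c['position'])
    return np.c_[c['cx']+c['fx']*q[:,0]/-q[:,2],c['cy']-c['fy']*q[:,1]/-q[:,2]]
def blobs(m,amin):
    cs,_=cv2.findContours(m.astype(np.uint8),cv2.RETR_EXTERNAL,cv2.CHAIN_APPROX_NONE)
    return [c[:,0,:] for c in cs if cv2.contourArea(c)>amin]
def rect(c,cont,z):
    W=cast(c,cont,z)[:,:2]
    (a,b),(w,h),t=cv2.minAreaRect((W*1000).astype(np.float32))
    if w<h: w,h,t=h,w,t+90
    return np.array([a,b]).round(1),round(w,1),round(h,1),round((t+90)%180-90,1)
E
python3 - <<'E'
from h import *
from rig import get_calibration
for n,roi in(('top',(130,140,480,270)),('side',(190,110,400,390))):
    c=get_calibration(n);im=cv2.imread(f'pics/{n}0.png');hsv=cv2.cvtColor(im,cv2.COLOR_BGR2HSV).astype(int)
    M=np.zeros(im.shape[:2],bool);M[roi[1]:roi[3],roi[0]:roi[2]]=1
    H,S,V=hsv[...,0],hsv[...,1],hsv[...,2]
    print(n,'samples',[hsv[p[1],p[0]].tolist() for p in ([(297,199),(283,180),(190,205),(250,230),(180,170)] if n=='top' else [(308,220),(290,215),(297,335),(308,229),(245,325)])])
    for nm,m,z in(('terra',(H<11)&(S>140),.046),('white',(S<60)&(V>110),.024),('tray',(H>15)&(H<32)&(S>60)&(V>150),.02)):
        for b in blobs(m&M,60):
            print(nm,b.mean(0).round(),rect(c,b,z))
E
```

```text
top samples [[11, 140, 153], [103, 11, 164], [22, 92, 155], [15, 120, 142], [11, 145, 151]]
white [439. 199.] (array([ 544.5, -336.2]), 140.7, 96.8, 4.4)
white [296. 198.] (array([556.8,  51.5]), 140.8, 98.0, -5.9)
white [374. 190.] (array([ 575. , -161.6]), 141.4, 96.9, 19.3)
tray [190. 241.] (array([450. , 331.9]), 147.3, 87.7, -83.7)
tray [191. 204.] (array([545.9, 342.4]), 145.1, 83.1, -83.4)
tray [186. 170.] (array([641.9, 353.1]), 144.6, 86.2, -83.4)
side samples [[10, 181, 224], [10, 182, 220], [18, 123, 222], [8, 184, 90], [10, 177, 222]]
terra [244. 336.] (array([636.3, 373.4]), 112.1, 47.5, -84.8)
terra [348. 332.] (array([447.9, 348.5]), 116.4, 44.2, -80.4)
terra [308. 220.] (array([554.7,  64.5]), 99.7, 61.0, -6.1)
terra [201. 226.] (array([791.6, 103.2]), 132.0, 64.1, -72.1)
terra [310. 167.] (array([ 571.9, -144. ]), 81.4, 58.0, -84.1)
terra [325. 133.] (array([ 541.3, -318.5]), 78.5, 52.6, -84.6)
terra [206. 149.] (array([ 885.2, -207.3]), 222.8, 96.3, -89.0)
white [307. 226.] (array([554.7,  55.1]), 140.7, 100.3, -5.9)
white [217. 195.] (array([803.7, -28.2]), 97.3, 48.1, -4.7)
white [310. 172.] (array([ 573.5, -157.1]), 141.4, 100.6, 19.0)
white [325. 139.] (array([ 541.9, -325.9]), 139.1, 111.2, 6.2)
white [194. 119.] (array([ 975.8, -374.6]), 147.2, 46.6, -83.8)
tray [245. 339.] (array([640.7, 360.4]), 150.4, 89.0, -83.8)
tray [346. 337.] (array([450. , 339.3]), 149.4, 89.9, -83.7)
tray [296. 338.] (array([545.2, 350.1]), 149.8, 87.0, -83.1)
tray [232. 165.] (array([ 792.5, -172.4]), 232.1, 23.4, 86.3)
```

Call:
{"method": "servo_tool", "body": {"plan": [[[55,-43.2,0],0.36,100],[[55,-43.2,0],0.36,100],[[55,-43.2,0],0.36,100],[[55,-43.2,0],0.36,100],[[55,-43.2,0],0.36,100],[[55,-43.2,0],0.36,100],[[55,-43.2,0],0.36,100],[[55,-43.2,0],0.36,100],[[55,-43.2,0],0.36,100],[[55,-43.2,0],0.36,100],[[55,-43.2,0],0.36,100],[[55,-43.2,0],0.36,100]]}}

```text
clock: 1.65
ee_pos: [0.5564, 0.0531, 0.2305]
eef_rot: [0.999, -0.049, -0.0, -0.0]
force: [-0.6, -0.1, 0.0]
width: 0.0856
```

Call:
{"method": "servo_tool", "body": {"plan": [[[0,0,0],0,100],[[0,0,0],0,100]]}}

```text
clock: 1.9
ee_pos: [0.555, 0.0491, 0.2314]
eef_rot: [0.999, -0.052, -0.0, 0.0]
force: [-0.4, -0.7, 0.4]
width: 0.0853
```

```bash
cat > look.py <<'E'
from h import *
from rig import *
import sys,pickle
t=sys.argv[1]
s=sense();c=get_calibration('wrist');im=camera('wrist')[:,:,::-1].copy()
cv2.imwrite(f'pics/w{t}.png',im);pickle.dump((s,c),open(f'w{t}.pkl','wb'))
print(s['clock'],s['ee_pos'],R.from_quat(s['eef_rot']).as_matrix().round(3).tolist(),s['width'],s['force'],c['position'])
E
python3 look.py 1; python3 - <<'E'
from h import *
import pickle
s,c=pickle.load(open('w1.pkl','rb'))
im=cv2.imread('pics/w1.png');hsv=cv2.cvtColor(im,cv2.COLOR_BGR2HSV).astype(int);H,S,V=[hsv[...,i] for i in range(3)]
print(proj(c,[[.557,.0505,.046],[.557,.0505,.024]]))
for nm,m,z in(('terra',(H<14)&(S>120),.046),('white',(S<60)&(V>110),.024)):
    for b in blobs(m,300): print(nm,b.mean(0).round(),rect(c,b,z))
E
```

```text
1.9 [0.55500193 0.04906485 0.23139841] [[0.995, -0.103, -0.0], [-0.103, -0.995, -0.0], [-0.0, 0.0, -1.0]] 0.08529993053459872 [-0.39638347 -0.6516684   0.4395851 ] [0.63840767 0.04032209 0.37427919]
[[318.6539918  172.65677112]
 [318.73948763 168.20009513]]
terra [109. 273.] (array([454.5, 329.4]), 127.9, 55.3, -73.4)
terra [317. 170.] (array([557.1,  52.6]), 103.2, 44.4, -6.3)
terra [631. 150.] (array([ 544.4, -293. ]), 64.0, 21.3, 13.3)
terra [505. 135.] (array([ 576.9, -154.6]), 71.1, 59.8, 63.8)
terra [ 37. 126.] (array([641.3, 344.9]), 108.8, 45.0, -86.9)
white [250. 339.] (array([309.6, 180.3]), 42.7, 39.0, -26.1)
white [319. 163.] (array([557.4,  52.5]), 138.1, 96.8, -6.0)
white [620. 150.] (array([ 542.4, -311.4]), 140.6, 49.9, 4.7)
white [499. 129.] (array([ 574.5, -160.6]), 141.0, 96.7, 19.1)
```

View pics/w1.png

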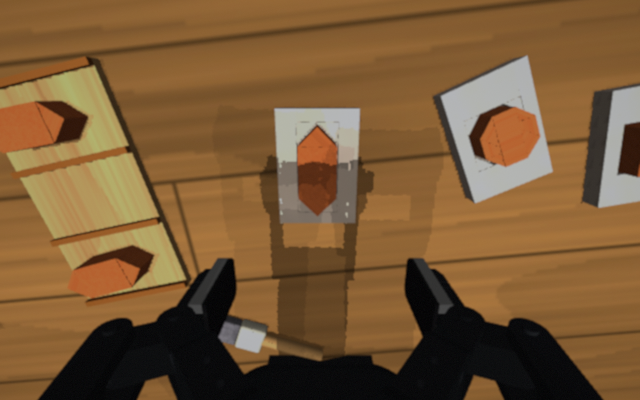

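Wrist view: the hexagon is at (317,170), giving (0.557,0.052), about -6°, and the tool is already aligned. I'll correct the offset and descend with the fingers partly closed.

Call:
{"method": "servo_tool", "body": {"plan": [[[0.2,-0.3,5],0,72],[[0.2,-0.3,10],0,72],[[0.2,-0.3,14],0,72],[[0.2,-0.3,16],0,72],[[0.2,-0.3,17],0,72],[[0.2,-0.3,17],0,72],[[0.2,-0.3,17],0,72]]}}

```text
clock: 2.82
ee_pos: [0.5583, 0.0528, 0.0624]
eef_rot: [0.999, -0.051, 0.001, 0.0]
force: [-0.2, 0.1, -0.2]
width: 0.0613
```

```bash
python3 look.py 2; python3 -c "
from rig import *
import cv2
im=camera('side')[:,:,::-1];cv2.imwrite('pics/s2.png',cv2.resize(im[130:290,210:410],None,fx=4,fy=3.7,interpolation=2))"
```

```text
2.825 [0.55834903 0.0527965  0.06239388] [[0.995, -0.102, 0.002], [-0.102, -0.995, -0.0], [0.002, 0.0, -1.0]] 0.06131002724635002 [-0.19899736  0.09165926 -0.23644825] [0.64145652 0.0441214  0.20545331]
```

View pics/w2.png

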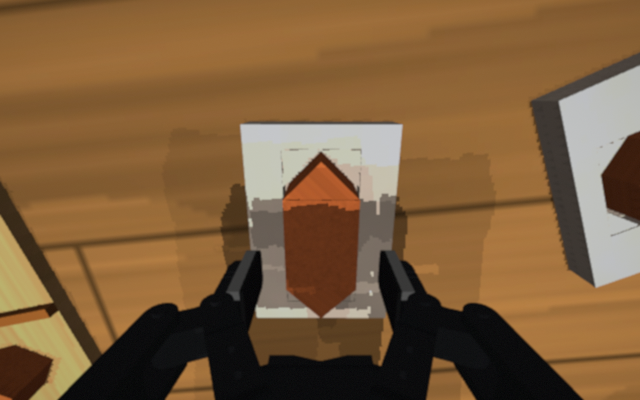

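View pics/s2.png

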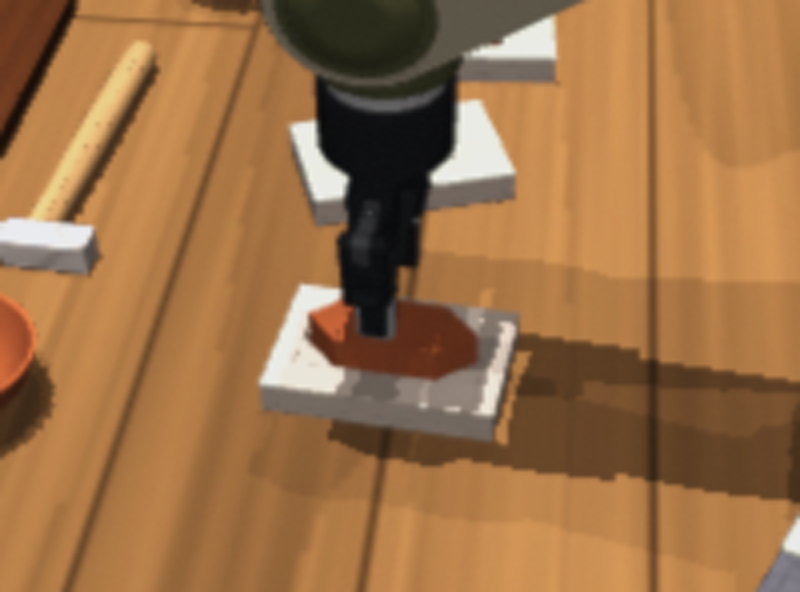

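Wrist view: the piece is centred between the pads (piece x about 321, pads about 252 and 388). I'll go down the rest of the way.

Call:
{"method": "servo_tool", "body": {"plan": [[[0,0,2],0,72],[[0,0,3],0,72],[[0,0,3.5],0,72],[[0,0,3.5],0,72],[[0,0,3.5],0,72]]}}

```text
clock: 3.55
ee_pos: [0.5581, 0.053, 0.0268]
eef_rot: [0.999, -0.051, 0.0, 0.0]
force: [0.5, -0.5, -0.2]
width: 0.0614
```

Call:
{"method": "servo_tool", "body": {"plan": [[[0,0,0],0,60],[[0,0,0],0,50],[[0,0,0],0,40],[[0,0,0],0,30],[[0,0,0],0,30],[[0,0,0],0,30],[[0,0,0],0,30]], "squeeze": 50}}

```text
clock: 4.42
ee_pos: [0.5581, 0.0531, 0.0269]
eef_rot: [0.999, -0.051, 0.0, 0.0]
force: [-1.9, 0.7, 4.9]
width: 0.0429
```

```bash
python3 look.py 3
```

```text
4.425 [0.55810895 0.05305453 0.02692183] [[0.995, -0.102, 0.001], [-0.102, -0.995, -0.0], [0.001, -0.0, -1.0]] 0.04293713729374797 [-1.89705385  0.66164979  4.88019269] [0.64134519 0.04440368 0.1698638 ]
```

View pics/w3.png

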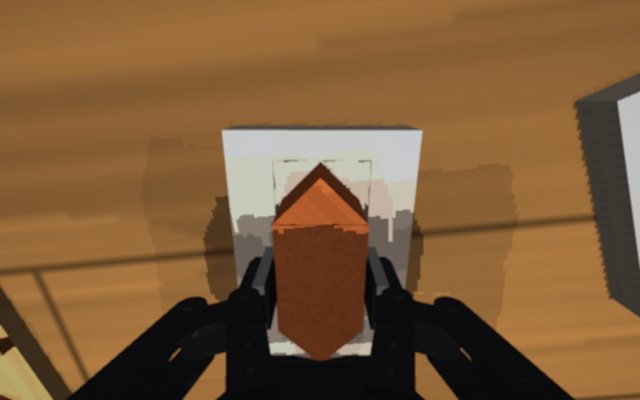

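It's gripped at 43 mm, with both pads on the piece. Lifting now.

Call:
{"method": "servo_tool", "body": {"plan": [[[0,0,-0.5],0,30],[[0,0,-1.5],0,30],[[0,0,-3],0,30],[[0,0,-5],0,30],[[0,0,-7],0,30],[[0,0,-9],0,30],[[0,0,-11],0,30],[[0,0,-12],0,30],[[0,0,-12],0,30],[[0,0,-12],0,30]]}}

```text
clock: 5.72
ee_pos: [0.5574, 0.0531, 0.1456]
eef_rot: [0.999, -0.051, -0.001, -0.0]
force: [0.4, -0.2, -3.3]
width: 0.0431
```

```bash
python3 look.py 4; python3 - <<'E'
from h import *
from rig import get_calibration
n='top';roi=(130,140,240,270)
# bay floor / ribs: middle bay from both cams
for n,roi in(('top',(130,140,240,270)),('side',(190,290,400,390))):
    c=get_calibration(n);im=cv2.imread(f'pics/{n}0.png');hsv=cv2.cvtColor(im,cv2.COLOR_BGR2HSV).astype(int)
    M=np.zeros(im.shape[:2],bool);M[roi[1]:roi[3],roi[0]:roi[2]]=1
    H,S,V=hsv[...,0],hsv[...,1],hsv[...,2]
    for b in blobs((H>15)&(H<32)&(S>60)&(V>150)&M,60): print(n,rect(c,b,.012))
E
```

```text
5.725 [0.55740436 0.0531046  0.14558575] [[0.995, -0.102, -0.001], [-0.102, -0.995, 0.0], [-0.001, 0.0, -1.0]] 0.0431463315890661 [ 0.41300133 -0.20617263 -3.28416196] [0.64099534 0.04440085 0.28837894]
top (array([450.4, 334.6]), 148.5, 88.4, -83.7)
top (array([547.1, 345.2]), 146.2, 83.7, -83.4)
top (array([643.9, 356. ]), 145.7, 86.9, -83.4)
side (array([642.6, 355.8]), 152.1, 89.9, -83.8)
side (array([449.8, 334.4]), 151.0, 90.9, -83.7)
side (array([546.1, 345.3]), 151.4, 88.0, -83.1)
```

View pics/w4.png

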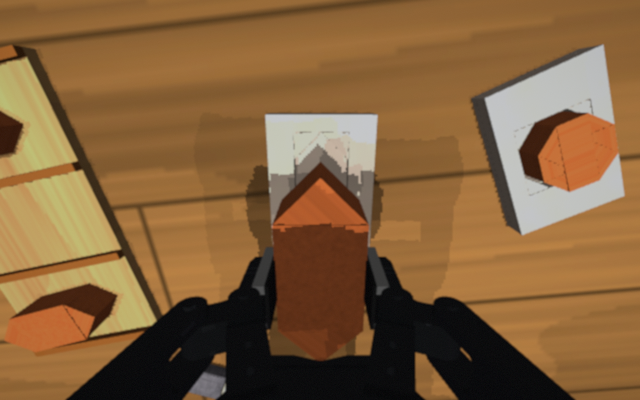

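Top and side agree on the bay centre, about (0.5465,0.3453), with its length at -83.6°. The wrist view shows the piece hanging level and clear of the mould. Next, carry it over the bay.

Call:
{"method": "servo_tool", "body": {"plan": [[[-0.4,-2.5,0],-0.15,30],[[-0.8,-5,0],-0.3,30],[[-1.2,-8,0],-0.46,30],[[-1.6,-11,0],-0.62,30],[[-2,-14,0],-0.78,30],[[-2.4,-17,0],-0.94,30],[[-2.8,-20,0],-1.1,30],[[-3.2,-23,0],-1.26,30],[[-3.6,-26,0],-1.42,30],[[-3.8,-28,0],-1.58,30],[[-4,-28.9,0],-1.7,30],[[-4,-28.9,0],-1.785,30]]}}

```text
clock: 7.28
ee_pos: [0.547, 0.3453, 0.1452]
eef_rot: [0.665, 0.747, -0.001, -0.0]
force: [-0.5, -0.7, -2.5]
width: 0.043
```

Call:
{"method": "servo_tool", "body": {"plan": [[[0,0,0],0,30],[[0,0,0],0,30],[[0,0,0],0,30]]}}

```text
clock: 7.65
ee_pos: [0.5475, 0.3445, 0.1462]
eef_rot: [0.667, 0.745, -0.0, -0.0]
force: [-0.9, -1.0, -3.4]
width: 0.0429
```

```bash
python3 look.py 5;python3 -c "
from rig import *
import cv2
im=camera('side')[:,:,::-1];cv2.imwrite('pics/s5.png',cv2.resize(im[200:400,180:430],None,fx=3,fy=3,interpolation=2))"
```

```text
7.65 [0.54754019 0.34448015 0.14618175] [[-0.111, 0.994, -0.0], [0.994, 0.111, -0.0], [-0.0, -0.0, -1.0]] 0.04293086749038351 [-0.88266207 -0.99473569 -3.39054083] [0.53810863 0.42785918 0.28907011]
```

View pics/w5.png

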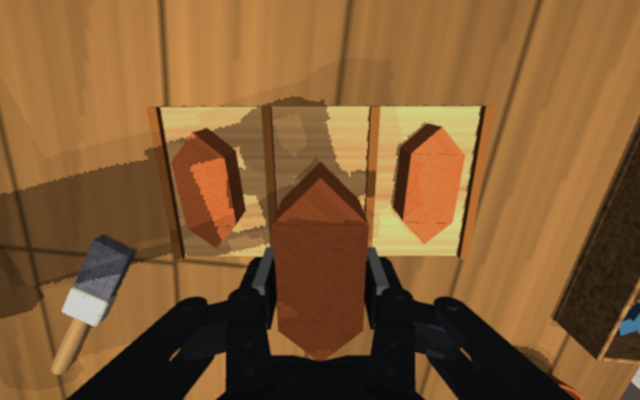

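View pics/s5.png

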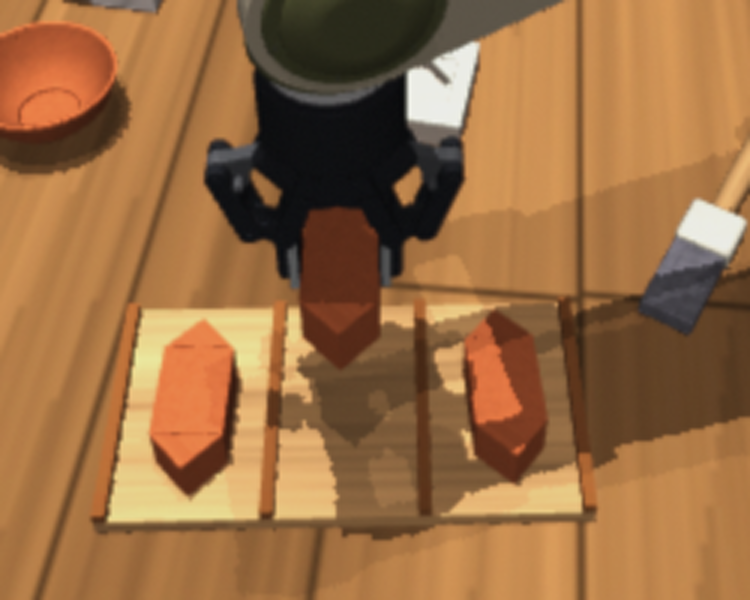

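The piece is aligned with the bay in both views. Lowering it, slowly at the end.

Call:
{"method": "servo_tool", "body": {"plan": [[[0,0,3],0,30],[[0,0,6],0,30],[[0,0,8.5],0,30],[[0,0,10],0,30],[[0,0,11],0,30],[[0,0,11.2],0,30],[[0,0,11.4],0,30],[[0,0,11.5],0,30],[[0,0,11.5],0,30],[[0,0,11.5],0,30]]}}

```text
clock: 9.0
ee_pos: [0.5476, 0.3447, 0.0315]
eef_rot: [0.666, 0.746, 0.0, 0.0]
force: [-0.2, -0.0, -2.9]
width: 0.0431
```

Call:
{"method": "servo_tool", "body": {"plan": [[[0,0,0.1],0,30],[[0,0,0.2],0,30],[[0,0,0.2],0,30],[[0,0,0.2],0,30]]}}

```text
clock: 9.5
ee_pos: [0.5475, 0.3446, 0.0293]
eef_rot: [0.666, 0.746, 0.0, 0.0]
force: [-0.4, 0.2, -3.0]
width: 0.0428
```

```bash
python3 look.py 6;python3 -c "
from rig import *
import cv2
im=camera('side')[:,:,::-1];cv2.imwrite('pics/s6.png',cv2.resize(im[200:400,180:430],None,fx=3,fy=3,interpolation=2))"
```

```text
9.5 [0.5475303  0.3446421  0.02929638] [[-0.112, 0.994, 0.0], [0.994, 0.112, 0.0], [-0.0, 0.0, -1.0]] 0.04282155813953276 [-0.43550783  0.18492674 -2.98648799] [0.53797441 0.42799145 0.17220584]
```

View pics/s6.png

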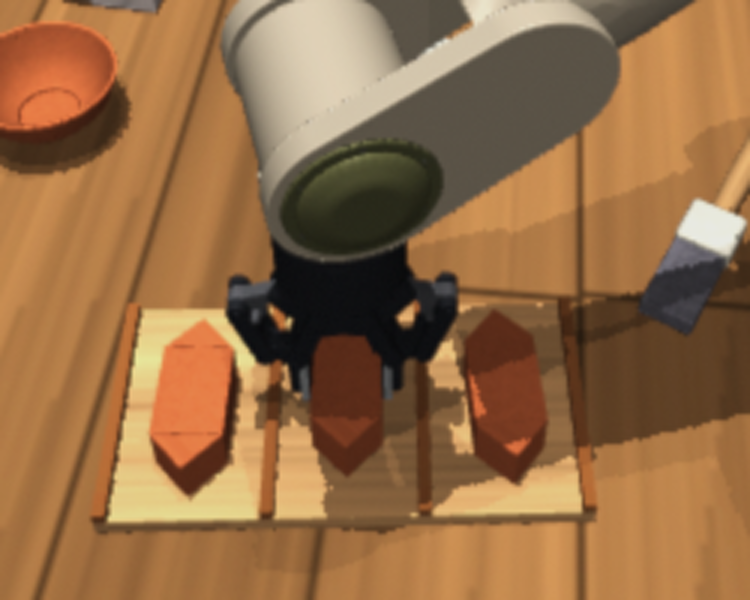

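The piece is in the bay, but the force still shows its full weight, so it isn't on the floor yet. I'll creep down.

Call:
{"method": "servo_tool", "body": {"plan": [[[0,0,0.1],0,30],[[0,0,0.1],0,30],[[0,0,0.1],0,30]]}}

```text
clock: 9.98
ee_pos: [0.5476, 0.3447, 0.0289]
eef_rot: [0.666, 0.746, 0.0, 0.0]
force: [-3.2, -0.8, 6.0]
width: 0.0431
```

Call:
{"method": "servo_tool", "body": {"plan": [[[0,0,0.1],0,30],[[0,0,0.1],0,30],[[0,0,0.1],0,30]]}}

```text
clock: 10.35
ee_pos: [0.5476, 0.3447, 0.0289]
eef_rot: [0.666, 0.746, 0.0, 0.0]
force: [-7.0, -3.5, 13.7]
width: 0.0434
```

It's in contact with the floor (force up to +13.7 N). I'll relax 1 mm, open gently, then retreat upward.

Call:
{"method": "servo_tool", "body": {"plan": [[[0,0,-0.1],0,30],[[0,0,-0.1],0,30],[[0,0,-0.1],0,55],[[0,0,-0.1],0,60],[[0,0,-0.1],0,68],[[0,0,-0.1],0,68],[[0,0,-0.1],0,68],[[0,0,-0.1],0,68]]}}

```text
clock: 11.35
ee_pos: [0.5475, 0.3447, 0.0283]
eef_rot: [0.666, 0.746, 0.0, 0.0]
force: [-0.2, -0.3, -0.4]
width: 0.058
```

Call:
{"method": "servo_tool", "body": {"plan": [[[0,0,-1],0,68],[[0,0,-3],0,68],[[0,0,-6],0,68],[[0,0,-10],0,68],[[0,0,-14],0,68],[[0,0,-16],0,68],[[0,0,-16],0,68],[[0,0,-16],0,68]]}}

```text
clock: 12.35
ee_pos: [0.5471, 0.3445, 0.1877]
eef_rot: [0.666, 0.746, -0.001, -0.0]
force: [0.4, -0.2, -0.6]
width: 0.0581
```

```bash
python3 look.py 7;python3 - <<'E'
from rig import *
from h import *
import pickle
im=camera('side')[:,:,::-1];cv2.imwrite('pics/s7.png',cv2.resize(im[200:400,180:430],None,fx=3,fy=3,interpolation=2))
s,c=pickle.load(open('w7.pkl','rb'))
im=cv2.imread('pics/w7.png');hsv=cv2.cvtColor(im,cv2.COLOR_BGR2HSV).astype(int);H,S,V=[hsv[...,i] for i in range(3)]
for b in blobs((H<14)&(S>120),300): print(b.mean(0).round(),rect(c,b,.048))
E
```

```text
12.35 [0.54713314 0.34448614 0.18767139] [[-0.112, 0.994, -0.001], [0.994, 0.112, -0.0], [-0.0, -0.001, -1.0]] 0.058070145786210316 [ 0.41754271 -0.15535061 -0.62254059] [0.53775169 0.42789228 0.33058142]
[321. 182.] (array([546.8, 346. ]), 104.4, 44.8, -83.9)
[223. 175.] (array([452.4, 340.4]), 105.0, 52.6, -79.6)
[414. 171.] (array([635.8, 365.7]), 102.9, 52.0, -85.1)
```

View pics/s7.png

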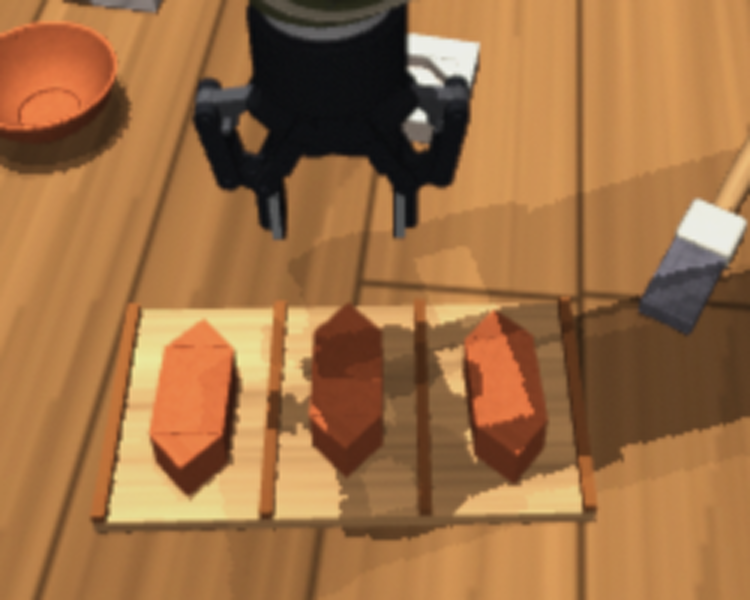

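View pics/w7.png

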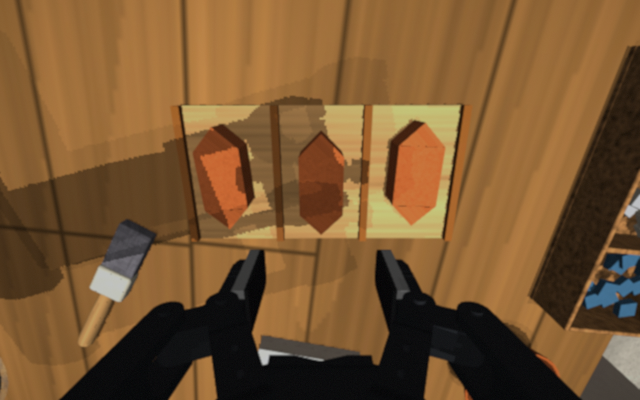

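The piece lies flat and centred in the middle bay (wrist view about (321,182), measured (0.547,0.346) at -83.9°), and the gripper is clear of it.

```bash
python3 -c "
from rig import *
print(hand_in())"
```

```text
the job is handed in; nothing more can be done
None
```

I lifted the long piece straight up out of its mould with a 50 N grip and set it down in the tray's middle bay. The floor pushed back with up to 13.7 N while I still held it. I then let go, raised the arm clear and handed the job in at about 12.4 s.

- **Position:** the last wrist picture puts the piece at (0.547, 0.346) m and -83.9°. The bay, as measured from the top and side cameras, is at (0.5465, 0.345) m and -83.6°. That is about 1 mm and 0.3° off.
- **Release:** the side and wrist pictures show the piece lying flat and the fingers well clear of it. The wrist force is about zero.
- **Checks:** none failed. Whether the piece lies flat and at rest I judged only by eye, and handing in gave no verdict.

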